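# Shim the spindle of a plate turntable and drop its keeper

## Task

The plate turntable's platter is off; fit the height shims to its spindle. First push the thick blue horseshoe spacer along the front lane until it is fully home around the spindle, then push the thin orange horseshoe washer along the raised side lane until it is fully home around the spindle on top of the spacer, and last tip the yellow keeper frame over so that it lies flat on the washer. Leave the flask and the timer standing where they are.

Things in the scene. Friction and masses are not known exactly. Their poses are not given: they have to be found in the camera images.
- mount: turntable mount, fixed; dark 6 mm base plate (x -120 to 75, y +-52 mm). Origin: on the axis of its 12 mm steel spindle at worktop level, z up. The spindle's head (24 mm wide, z 27 to 39 mm) lets shims in only sideways. Front lane for the spacer runs from -x to the spindle, floor at z = 6 mm; side lane for the washer runs from +y to the spindle.
- front_lane (a point): point on the front lane's centre line and floor, 40 mm before the spindle (mount x = -40); axes as the mount's. From here to the spindle the lane is 53 mm wide; outwards its guides (tops 22 mm over the worktop) flare by 18 mm a side over 32 mm. Free of walls behind that
- side_lane (a point): point on the side ledge's centre line and top, 40 mm before the spindle (mount y = +40); axes as the mount's. Ledge 104 mm wide (76 near the spindle), z = 18.5 mm (level with the spacer's top), mount y 27 to 123. Guides 53 mm apart, tops at z = 31 mm, flare outwards from here over 32 mm. A washer pushed in with no spacer there drops off the ledge and blocks the front lane
- spacer: blue horseshoe plate, 12 mm thick, 50 wide, slot 17 wide open to its +x (lips end 25 mm ahead of origin, slot end 6 mm behind), then a 24 mm wide tail. Origin: on the underside, where the spindle axis comes when home (slot end on spindle), underside then at z = 6 mm. Push it towards its +x; slick plastic. Starts on the front lane 78-90 mm short
- spacer_tab (a point): centre of the rear face of the spacer's upturned push tab (24 mm wide, 4 mm thick, top 26 mm above the plate's underside), at the tail end: 60 mm behind the spacer's origin, 18 mm above its underside; axes as the spacer's
- washer: orange horseshoe plate, 6 mm thick, 50 wide, slot 17 wide open to its +x (lips end 25 mm ahead of origin, slot end 6 mm behind), then a 24 mm wide tail. Origin: on the underside, where the spindle axis comes when home (slot end on spindle), underside then at z = 18 mm. Push it towards its +x; slick plastic. Starts on the side ledge 78-90 mm short
- washer_tab (a point): centre of the rear face of the washer's upturned push tab (24 mm wide, 4 mm thick, top 24 mm above the plate's underside), at the tail end: 60 mm behind the washer's origin, 16 mm above its underside; axes as the washer's
- keeper (a joint): angle of the yellow keeper frame about its hinge (along mount y, at mount x = +45, z = 27 mm). 0: flat on the full stack, pointing to mount -x round the spindle head; pi/2 upright. Starts leaning back at 1.65 to 1.85, stop at 2.0. Stiff: stays within 0.3 rad of upright; pushed forward below about 1.1 it falls by its weight (100 g), below 0 if the washer is missing
- keeper_bar (a point): middle of the keeper frame's free cross bar (46 mm long along the mount's y, 7 x 6 mm), 62 mm from the hinge. Two side bars, 41 mm over all, join it to the hinge
- flask: conical glass flask 80 mm wide, 119 mm high, right of the work; origin at the centre of its underside, z up
- timer: white bench timer 45 x 70 x 29 mm, left of the work; origin at the centre of its underside, z up
There are look-alikes about, which are no part of the job. Of the things shaped like the spacer, the blue one is meant. Of the things that look like the washer, the larger one is meant.

How it is judged:
By the outcome, as a careful person would: the job done as asked, in the order asked, and still so for the second after the job is handed in, with the robot touching nothing.
It also fails if it takes over 58 s, if anything falls off the work surface, if the arm or the gripper's body presses on something with over 40 N, if the wrist force passes 120 N, or if a joint passes its speed limit or range.

## Robot

A 6-joint arm with a two-finger parallel gripper is mounted at the origin on a cart in front of the work surface, level with it; the furniture and walls round the work are solid. World frame = base frame: x ahead of the robot, y to its left, z up, the work surface at z = 0. Lengths are in m, angles in degrees, forces in N, time in s.
With the tool pointing down it reaches from about 0.35 to 0.875 m from the base axis. Payload 4.2 kg.
Tool frame: the origin (TCP) lies midway between the tips of the shut fingers; the grasp point (between the pads) lies 19 mm behind it (ctrl.pinch_z is the z of the grasp point in the tool frame, in m); z points along the fingers, y is the line along which they close (so a half turn about z gives the same grasp; the last joint's range is limited). The gripper opens to 87 mm and grips with 3 to 60 N. Pads are 19 mm wide; open, the fingers measure 117 mm over their backs; the gripper's body (75 mm by 190 mm) begins 51 mm behind the grasp point.
Start: joints at [91.593, 22.042, 0.453, 0, -68.411, -14.817], TCP at [0.143, 0.608, 0.223] pointing down, gripper open.
Joint ranges: [-179.83, 179.83], [-69.29, 118.12], [-61.27, 80.66], [-181.25, 117.63], [-171.15, -9.14], [-177.46, 177.46]. Speed limits (degrees/s): [159.86, 159.86, 180, 180, 180, 180].

## Interface

Orientations are given as a 3x3 rotation matrix whose columns are the frame's x, y, z axes.
In Python, from station import ctrl, grab_frame, workorder gives the robot as it stands.
- The arm moves only by the shell command python3 -m jog 'ROWS' [FORCE]. ROWS is JSON, one flat list of numbers, 7 for each row, row after row: the turn, a rotation vector about the world's x, y, z each as a share of 4 degrees, from -1 to 1, then the shift along the world's x, y, z each as a share of 0.02 m, from -1 to 1, then the opening, from -1 (shut) to 1 (fully open), so that 0 is half open. A call has 1 to 8 rows; each row shifts and turns the commanded pose from where the row before left it; what a row does not reach is not made up. A row lasts 1/12 s, in which the tool goes at most 41.7 mm and 7.16 degrees, less where a joint would pass 70% of its speed; a pose out of reach is approached as far as the arm can. A call with a number of a shift or a turn outside -1 to 1 is refused whole. A call with a gripper value outside its range is refused whole. The fingers move at their own pace and stop on an object; FORCE is the grip in N (left out, the last holds). Time passes only in rows, so rows that do not move let the fingers close. It gives the time, the measured TCP pose, the force, the opening and the grip force at its end, in the units of the state.
- ctrl.get_obs(): the state, without advancing time (a new reading comes with each control period).
- grab_frame(name): name is "scene" or "top" or "wrist"; returns a dict with "color" (384x512x3 uint8, red, green, blue), "vfov" (degrees; the focal length in pixels is half the picture's height over the tangent of half this angle, whatever the lens; pixels are square), "cx", "cy" (the principal point, pixels), "cam_to_world" (4x4, takes a point from camera to world coordinates). Camera axes: x right, y up, looking along -z (the intrinsics and any distortion apply to the point x, -y, -z); pixel columns grow to the right and rows downward; lengths in m; the calibration is good to about 2 mm. A picture is of the moment at which its call begins. There is no depth.
- workorder.finish_job(): hands the job in; it is judged then, once.
The state is a dict: "t": time; "q": joint angles; "joint_velocities": joint speeds; "effort": joint torques, N m; "position": TCP position; "orientation": TCP orientation; "contact_force": force on the tool from outside, world axes, zero at the start; "wrist_torque": the same for the moment, N m; "gripper_width": opening from 0.0 (shut) to 1.0 (fully open); "grip_force": force on a finger pad.
Only numpy, scipy, OpenCV 4.12 (cv2) and the standard library are available. Lean on these libraries where they do the work, as an engineer would, in place of code of your own. Each camera call takes 0.05 s, during which the arm holds its last target. There are 200 camera calls.

## Working session

There is one attempt and no reset: what is moved stays moved. The work goes in short steps, Python scripts to look and compute and a shell command to move; the robot and the scene stay as the last step left them, time stands still between calls to the robot, and variables do not carry over. Pictures are saved under pics/ and viewed, at most 10 in all, crops included, and the job is handed in when it is done.

```bash
mkdir -p pics; ls
python3 - <<'E'
from station import ctrl, grab_frame, workorder
import cv2,numpy as np
for n in ["scene","top"]:
    f=grab_frame(n); cv2.imwrite(f"pics/{n}0.png",f["color"][:,:,::-1])
    print(n,f["vfov"],f["cx"],f["cy"],np.round(f["cam_to_world"],3).tolist(),[k for k in f])
E
```

```text
pics
scene 45.5524281769334 259.2799130091833 196.894670478262 [[0.87, 0.373, -0.322, 0.136], [-0.493, 0.655, -0.573, -0.713], [-0.003, 0.657, 0.754, 1.09], [0.0, 0.0, 0.0, 1.0]] ['color', 'vfov', 'cx', 'cy', 'cam_to_world']
top 52.40727377088067 250.97929491915204 190.60336042611232 [[0.018, 0.989, -0.148, 0.423], [-1.0, 0.016, -0.01, 0.078], [-0.007, 0.148, 0.989, 1.064], [0.0, 0.0, 0.0, 1.0]] ['color', 'vfov', 'cx', 'cy', 'cam_to_world']
```

View pics/scene0.png

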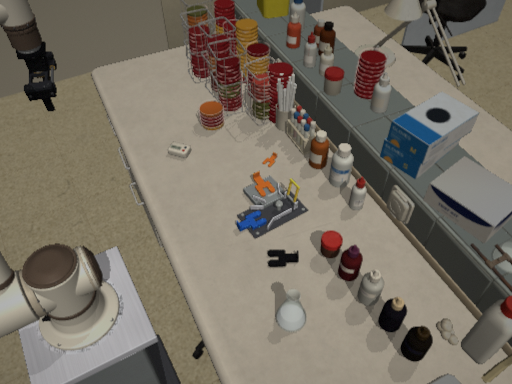

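View pics/top0.png

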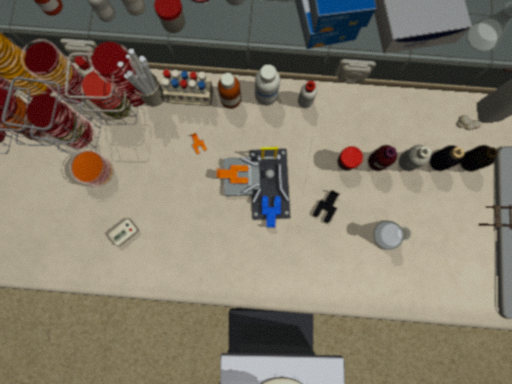

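Candidates in the top view are: spacer blue (271,210) or black (326,206), where blue is meant; washer orange large on ledge (233,175) or small orange (198,142), where the large one is meant. Timer is at (122,233) and flask at (388,235). Next, a close crop and measurements.

```bash
cat > h.py <<'E'
from station import ctrl, grab_frame
import cv2,numpy as np
def ray(f,u,v,z):
    M=np.array(f["cam_to_world"]); fl=192/np.tan(np.radians(f["vfov"])/2)
    d=M[:3,:3]@np.array([(u-f["cx"])/fl,-(v-f["cy"])/fl,-1.]); o=M[:3,3]
    return o+d*(z-o[2])/d[2]
def proj(f,p):
    M=np.array(f["cam_to_world"]); fl=192/np.tan(np.radians(f["vfov"])/2)
    c=M[:3,:3].T@(np.array(p)-M[:3,3]); return np.array([f["cx"]+fl*c[0]/-c[2], f["cy"]-fl*c[1]/-c[2]])
def mask(f,lo,hi): return cv2.inRange(cv2.cvtColor(f["color"],cv2.COLOR_RGB2HSV),lo,hi)
BLUE=((105,150,60),(125,255,255)); ORG=((5,170,120),(18,255,255)); YEL=((22,130,100),(34,255,255))
def blobs(m,amin=15):
    n,l,s,c=cv2.connectedComponentsWithStats(m)
    return [(c[i],s[i],l==i) for i in range(1,n) if s[i][4]>=amin]
E
python3 - <<'E'
from h import *
f=grab_frame("top")
cv2.imwrite("pics/crop.png",cv2.resize(f["color"][125:240,180:350,::-1],None,fx=4.5,fy=4.5,interpolation=cv2.INTER_CUBIC))
for n,c,z in [("blue",BLUE,.018),("org",ORG,.0245),("yel",YEL,.08)]:
    for ce,s,m in blobs(mask(f,*c)):
        if 180<ce[0]<350 and 125<ce[1]<240:
            pts=np.array([ray(f,x,y,z)[:2] for y,x in np.argwhere(m)])
            w,v=np.linalg.eigh(np.cov(pts.T)); print(n,s,pts.mean(0).round(4),v[:,1].round(3),(pts.min(0)).round(3),pts.max(0).round(3))
o=ctrl.get_obs(); print(o["orientation"],o["contact_force"],o["gripper_width"])
E
```

```text
blue [261 196  20  31 421] [0.5293 0.0346] [-1.    -0.004] [0.484 0.009] [0.566 0.061]
org [192 134  14  19 122] [0.7079 0.2377] [-0.894 -0.448] [0.683 0.216] [0.733 0.253]
org [217 165  31  18 339] [0.624  0.1389] [0.045 0.999] [0.601 0.099] [0.648 0.181]
yel [261 147  17  11  78] [0.6776 0.0435] [-0.11   0.994] [0.658 0.022] [0.685 0.064]
[[ 9.73457990e-01 -2.28865634e-01 -2.53615041e-04]
 [-2.28865736e-01 -9.73456597e-01 -1.65195339e-03]
 [ 1.31192125e-04  1.66615102e-03 -9.99998603e-01]] [ 0.93499606  0.08006134 -0.1804616 ] 0.9959607623007187
```

View pics/crop.png

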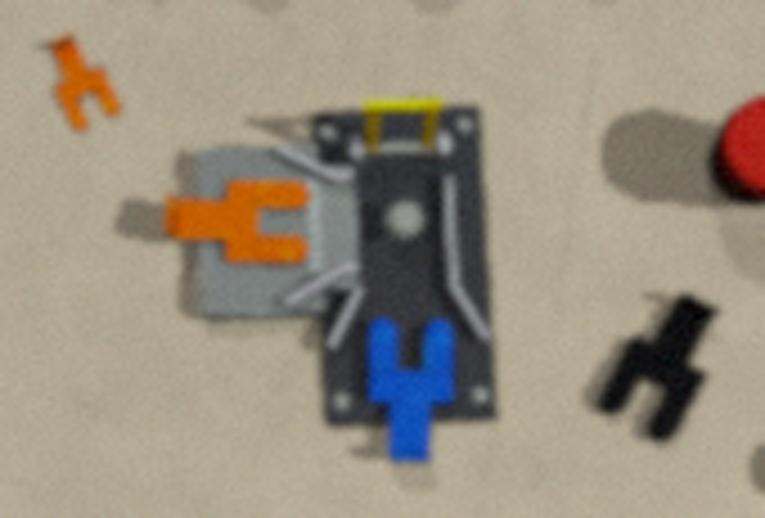

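The crop shows the blue spacer at front lane, larger orange washer on the grey ledge, yellow keeper leaning back and spindle head at crop (405,218). The look-alikes, black and small orange, lie off the mount. Now for the mount pose.

Run:
```python
from h import *
f=grab_frame("top")
c=lambda u,v:(180+u/4.5-.4,125+v/4.5-.4)
print("spindle",ray(f,*c(405,218),.039).round(4))
P=[ray(f,*c(*p),.006)[:2] for p in [(327,424),(495,418),(478,108),(315,115)]]
print(np.round(P,4).tolist())
for a,b in [(0,3),(1,2)]: d=P[b]-P[a]; print(np.degrees(np.arctan2(d[1],d[0])),np.hypot(*d))
for a,b in [(1,0),(2,3)]: d=P[b]-P[a]; print(np.degrees(np.arctan2(d[1],d[0]))-90,np.hypot(*d))
print("centre",np.mean(P,0))
print("spacer tab top", ray(f,*c(408,459),.032),"lips",ray(f,*c(384,322),.018),ray(f,*c(440,322),.018))
print("washer tab top", ray(f,*c(167,219),.0425),"lips",ray(f,*c(307,196),.0245),ray(f,*c(307,248),.0245))
print("keeper",ray(f,*c(402,105),.09))
```

```text
spindle [0.6244 0.0391 0.039 ]
[[0.5037, 0.0835], [0.5091, -0.0177], [0.7009, -0.0066], [0.6949, 0.0942]]
3.2030412159327604 0.19144313718678296
3.30463681225203 0.19215840067049172
3.0222664444341802 0.10130549929074602
3.4273850150686798 0.10096503821932913
centre [0.60215567 0.03833038]
spacer tab top [0.48204688 0.03552342 0.032     ] lips [0.56471007 0.05020688 0.018     ] [0.56526896 0.01657524 0.018     ]
washer tab top [0.62083072 0.18015403 0.0425    ] lips [0.63982111 0.09780273 0.0245    ] [0.60794297 0.09720377 0.0245    ]
keeper [0.67991679 0.04339306 0.09      ]
```

```bash
python3 -m jog '[0,0,0.5,0.5,-0.9,0,-1,0,0,0.5,0.5,-0.9,0,-1,0,0,0.5,0.5,-0.9,0,-1,0,0,0.5,0.5,-0.9,0,-1,0,0,0.5,0.5,-0.9,0,-1,0,0,0.5,0.5,-0.9,0,-1,0,0,0.5,0.5,-0.9,0,-1,0,0,0.6,0.5,-0.9,0,-1]' 40
python3 -m jog '[0,0,0,0.5,-0.9,0,-1,0,0,0,0.5,-0.9,0,-1,0,0,0,0.5,-0.9,0,-1,0,0,0,0.5,-0.9,0,-1,0,0,0,0.5,-0.9,0,-1,0,0,0,0.5,-0.9,0,-1,0,0,0,0.5,-0.9,0,-1,0,0,0,0.5,-0.9,0,-1]'
python3 -m jog '[0,0,0,0.5,-0.9,0,-1,0,0,0,0.5,-0.9,0,-1,0,0,0,0.5,-0.9,0,-1,0,0,0,0.5,-0.9,0,-1,0,0,0,0.5,-0.9,0,-1,0,0,0,0.5,-0.9,0,-1,0,0,0,0.5,-0.9,0,-1,0,0,0,0.5,-0.9,0,-1]'
python3 -m jog '[0,0,0,0.5,-0.9,0,-1,0,0,0,0.5,-0.9,0,-1,0,0,0,0.5,-0.9,0,-1,0,0,0,0.5,-0.9,0,-1,0,0,0,0.5,-0.9,0,-1,0,0,0,0.5,-0.9,0,-1,0,0,0,0.4,-0.9,0,-1,0,0,0,0,0,0,-1]'
python3 - <<'E'
from h import *
f=grab_frame("wrist"); cv2.imwrite("pics/w1.png",f["color"][:,:,::-1])
E
```

```text
t: 0.87
position: [0.2233, 0.4633, 0.2224]
orientation: [[0.998, 0.057, -0.0], [0.057, -0.998, -0.0], [-0.0, 0.0, -1.0]]
contact_force: [0.0, 0.2, 0.6]
gripper_width: 0.479
grip_force: 0.0
t: 1.53
position: [0.3032, 0.3193, 0.2225]
orientation: [[0.998, 0.056, -0.0], [0.056, -0.998, -0.0], [-0.0, 0.0, -1.0]]
contact_force: [0.1, -0.4, -0.0]
gripper_width: 0.01
grip_force: 0.0
t: 2.2
position: [0.3832, 0.1754, 0.2226]
orientation: [[0.998, 0.056, 0.0], [0.056, -0.998, 0.0], [0.0, -0.0, -1.0]]
contact_force: [0.4, 0.3, 0.0]
gripper_width: 0.006
grip_force: 0.0
t: 2.87
position: [0.4516, 0.0485, 0.2223]
orientation: [[0.999, 0.052, -0.0], [0.052, -0.999, -0.001], [-0.001, 0.001, -1.0]]
contact_force: [0.2, -0.2, 0.0]
gripper_width: 0.007
grip_force: 0.0
```

View pics/w1.png

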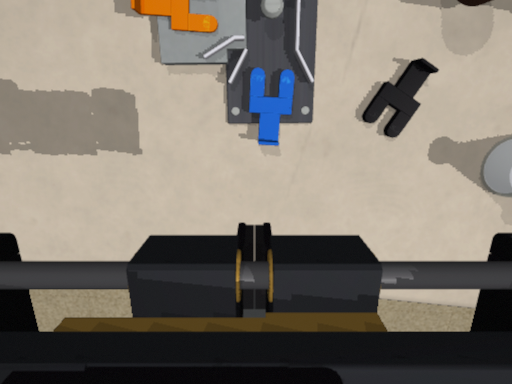

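The wrist view shows the spindle head near (273,5), blue spacer with tab at (268,142), lips (257,70) and (287,71), and the shut fingertips at (255,228).

Run:
```python
from h import *
f=grab_frame("wrist"); o=ctrl.get_obs(); print(o["position"])
S=np.array([.6244,.0391]); a=np.radians(3.25); R=np.array([[np.cos(a),np.sin(a)],[-np.sin(a),np.cos(a)]])
for n,u,v,z in [("spindle",273,5,.039),("tabtop",268,143,.032),("lipL",257,69,.018),("lipR",287,71,.018),("plateR",312,122,.006),("plateL",227,122,.006)]:
    w=ray(f,u,v,z); print(n,w.round(4),(R@(w[:2]-S)).round(4))
for m in [(-.165,.003),(-.15,.002),(-.08,0)]: print(m,(R.T@np.array(m)+S).round(4))
```

```text
[0.45079809 0.05000117 0.22231244]
spindle [0.6225 0.0382 0.039 ] [-0.0019 -0.0008]
tabtop [0.4832 0.0336 0.032 ] [-0.1413  0.0025]
lipL [0.5637 0.0508 0.018 ] [-0.0599  0.0151]
lipR [0.5634 0.0168 0.018 ] [-0.0622 -0.0188]
plateR [ 0.5082 -0.0197  0.006 ] [-0.1193 -0.0521]
plateL [0.5027 0.084  0.006 ] [-0.119   0.0517]
(-0.165, 0.003) [0.4595 0.0327]
(-0.15, 0.002) [0.4745 0.0326]
(-0.08, 0) [0.5445 0.0346]
```

```bash
python3 -m jog '[0,0,0,0.4,-0.85,-0.5,-1,0,0,0,0,0,-1,-1,0,0,0,0,0,-1,-1,0,0,0,0,0,-1,-1,0,0,0,0,0,-1,-1,0,0,0,0,0,-1,-1,0,0,0,0,0,-1,-1,0,0,0,0,0,-1,-1]'
python3 -m jog '[0,0,0,0,0,-1,-1,0,0,0,0,0,-1,-1,0,0,0,0,0,-0.5,-1,0,0,0,0,0,0,-1]'
python3 -m jog '[0,0,0,0.3,0,0,-1,0,0,0,0.3,0,0,-1,0,0,0,0.3,0,0,-1,0,0,0,0.3,0,0,-1]'
python3 - <<'E'
from h import *
f=grab_frame("wrist"); cv2.imwrite("pics/w2.png",f["color"][:,:,::-1])
E
```

```text
t: 3.63
position: [0.4587, 0.0344, 0.0719]
orientation: [[0.998, 0.057, 0.001], [0.057, -0.998, 0.0], [0.001, -0.0, -1.0]]
contact_force: [-0.3, -0.7, -0.4]
gripper_width: 0.004
grip_force: 0.0
t: 3.97
position: [0.457, 0.0337, 0.0206]
orientation: [[0.998, 0.056, -0.005], [0.056, -0.998, -0.002], [-0.005, 0.002, -1.0]]
contact_force: [-0.2, -0.4, -0.1]
gripper_width: 0.001
grip_force: 0.0
t: 4.3
position: [0.4844, 0.0339, 0.0235]
orientation: [[0.998, 0.056, 0.002], [0.056, -0.998, 0.001], [0.002, -0.001, -1.0]]
contact_force: [-0.8, -0.6, 0.2]
gripper_width: 0.01
grip_force: 0.2
```

View pics/w2.png

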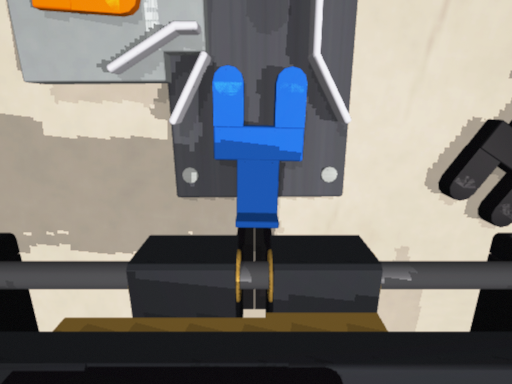

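The finger is at the tab and the spacer is centred and square with the lane. Pushing on.

```bash
python3 -m jog '[0,0,0,0.3,0,0,-1,0,0,0,0.3,0,0,-1,0,0,0,0.3,0,0,-1,0,0,0,0.3,0,0,-1,0,0,0,0.3,0,0,-1]'
python3 -m jog '[0,0,0,0.3,0,0,-1,0,0,0,0.3,0,0,-1,0,0,0,0.3,0.02,0,-1,0,0,0,0.3,0.02,0,-1]'
python3 - <<'E'
from h import *
f=grab_frame("wrist"); cv2.imwrite("pics/w3.png",f["color"][:,:,::-1])
E
```

```text
t: 4.77
position: [0.5136, 0.0334, 0.0225]
orientation: [[0.998, 0.055, -0.0], [0.055, -0.998, -0.0], [-0.0, 0.0, -1.0]]
contact_force: [-0.3, 0.0, 0.2]
gripper_width: 0.005
grip_force: 0.2
t: 5.1
position: [0.5375, 0.0342, 0.0225]
orientation: [[0.998, 0.055, -0.0], [0.055, -0.998, -0.0], [-0.0, 0.0, -1.0]]
contact_force: [-0.0, -1.4, -0.2]
gripper_width: 0.011
grip_force: 0.2
```

View pics/w3.png

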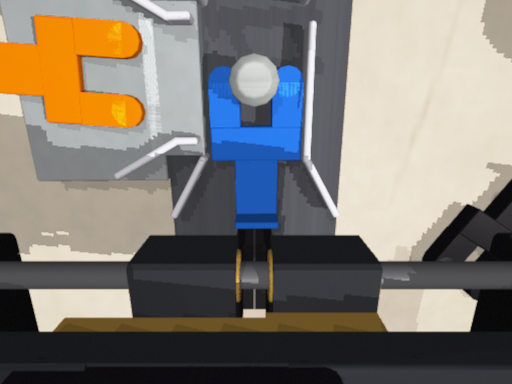

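The spacer is in the lane with the slot at the spindle (254,80). I'll finish gently until force rises.

```bash
python3 - <<'E'
from h import *
f=grab_frame("wrist")
for p in [(255,127,.018),(258,221,.032),(254,80,.039)]: print(ray(f,*p).round(4))
E
python3 -m jog '[0,0,0,0.2,0.01,0,-1,0,0,0,0.2,0.01,0,-1,0,0,0,0.2,0.01,0,-1]'
python3 -m jog '[0,0,0,0.1,0.01,0,-1,0,0,0,0.1,0.01,0,-1]'
```

```text
[0.6031 0.0363 0.018 ]
[0.5543 0.0319 0.032 ]
[0.6255 0.0381 0.039 ]
t: 5.45
position: [0.549, 0.0348, 0.0225]
orientation: [[0.998, 0.055, -0.0], [0.055, -0.998, -0.0], [-0.0, 0.0, -1.0]]
contact_force: [-0.4, -0.1, 0.1]
gripper_width: 0.007
grip_force: 0.1
t: 5.62
position: [0.5531, 0.0352, 0.0225]
orientation: [[0.998, 0.055, -0.0], [0.055, -0.998, -0.0], [-0.0, 0.0, -1.0]]
contact_force: [-0.3, -0.5, 0.1]
gripper_width: 0.006
grip_force: 0.2
```

```bash
python3 -m jog '[0,0,0,0.1,0.005,0,-1,0,0,0,0.1,0.005,0,-1]'|grep -E "pos|cont"
python3 -m jog '[0,0,0,0.1,0.005,0,-1,0,0,0,0.1,0.005,0,-1]'|grep -E "pos|cont"
```

```text
position: [0.5543, 0.0348, 0.0219]
contact_force: [-7.1, 0.8, 3.1]
position: [0.5545, 0.0341, 0.021]
contact_force: [-13.2, 1.3, 5.8]
```

Spacer is home (13 N, stalled at 0.5545). Back off and check, then go over to the washer.

```bash
python3 -m jog '[0,0,0,-0.5,0,0,-1,0,0,0,-0.5,0,0,-1,0,0,0,-0.5,0,0.2,-1,0,0,0,0,0,1,-1,0,0,0,0,0,1,-1,0,0,0,0,0,1,-1,0,0,0,0,0,1,-1,0,0,0,0,0,0.8,-1]' |grep pos
python3 -m jog '[0,0,0,0,0,0,-1]' |grep pos
python3 - <<'E'
from h import *
f=grab_frame("wrist"); cv2.imwrite("pics/w4.png",f["color"][:,:,::-1])
E
```

```text
position: [0.5316, 0.0358, 0.1248]
position: [0.5335, 0.0364, 0.1267]
```

View pics/w4.png

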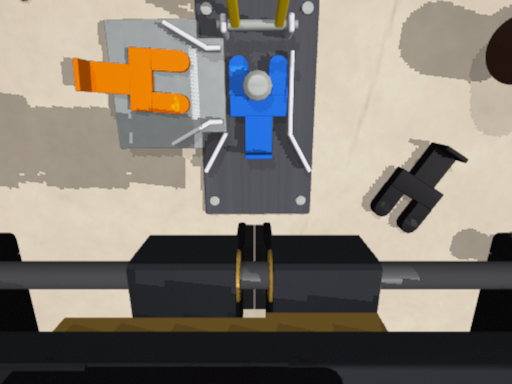

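Spacer is home round the spindle (head (258,85), tab (258,157)). Washer tab top is at (75,75), lips (188,60) and (188,103).

Run:
```python
from h import *
f=grab_frame("wrist")
S=np.array([.6244,.0391]); a=np.radians(3.25); R=np.array([[np.cos(a),np.sin(a)],[-np.sin(a),np.cos(a)]])
for n,u,v,z in [("spindle",258,85,.039),("tab",258,154,.032),("wtab",75,75,.0425),("wl",189,60,.0245),("wr",189,103,.0245),("keep hinge",258,25,.027)]:
    w=ray(f,u,v,z); print(n,w.round(4),(R@(w[:2]-S)).round(4))
print((R.T@np.array((.004,.172))+S).round(4))
```

```text
spindle [0.6224 0.037  0.039 ] [-0.0021 -0.002 ]
tab [0.5676 0.0336 0.032 ] [-0.057  -0.0023]
wtab [0.6215 0.1762 0.0425] [0.0049 0.137 ]
wl [0.6391 0.0934 0.0245] [0.0177 0.0534]
wr [0.6058 0.0935 0.0245] [-0.0155  0.0554]
keep hinge [0.6668 0.0396 0.027 ] [ 0.0424 -0.0019]
[0.6186 0.2111]
```

```bash
python3 -c "
from h import *;o=ctrl.get_obs();print(o['q'],o['position'],o['t'])"
```

```text
[ 2.13215475e+01  1.85903313e+01 -2.05687223e+01 -1.87652792e-02
 -5.07202605e+01  7.18600541e+01] [0.53108539 0.03583386 0.12316659] 6.8
```

```bash
python3 -m jog '[0,0,-0.94,0.18,0.36,0,-1,0,0,-0.94,0.18,0.36,0,-1,0,0,-0.94,0.18,0.36,0,-1,0,0,-0.94,0.18,0.36,0,-1,0,0,-0.94,0.18,0.36,0,-1,0,0,-0.94,0.18,0.36,0,-1,0,0,-0.94,0.18,0.36,0,-1,0,0,-0.94,0.18,0.36,0,-1]' |grep pos
python3 -m jog '[0,0,-0.94,0.18,0.36,0,-1,0,0,-0.94,0.18,0.36,0,-1,0,0,-0.94,0.18,0.36,0,-1,0,0,-0.94,0.18,0.36,0,-1,0,0,-0.94,0.18,0.36,0,-1,0,0,-0.94,0.18,0.36,0,-1,0,0,-0.94,0.18,0.36,0,-1,0,0,-0.94,0.18,0.36,0,-1]' |grep pos
python3 -m jog '[0,0,-0.94,0.18,0.36,0,-1,0,0,-0.94,0.18,0.36,0,-1,0,0,-0.94,0.18,0.36,0,-1,0,0,-0.94,0.18,0.36,0,-1,0,0,-0.94,0.18,0.36,0,-1,0,0,-0.94,0.18,0.36,0,-1,0,0,-0.94,0.18,0.36,0,-1,0,0,-0.9,0.2,0.36,0,-1]' |grep pos
python3 -m jog '[0,0,0,0,0,0,-1]'
python3 - <<'E'
from h import *
f=grab_frame("wrist"); cv2.imwrite("pics/w5.png",f["color"][:,:,::-1])
E
```

```text
position: [0.559, 0.0933, 0.1208]
position: [0.5878, 0.1508, 0.1206]
position: [0.617, 0.2084, 0.1205]
t: 8.88
position: [0.6176, 0.2091, 0.1205]
orientation: [[0.054, -0.999, -0.002], [-0.999, -0.054, -0.001], [0.001, 0.002, -1.0]]
contact_force: [0.2, -0.4, -0.2]
gripper_width: 0.003
grip_force: 0.0
```

View pics/w5.png

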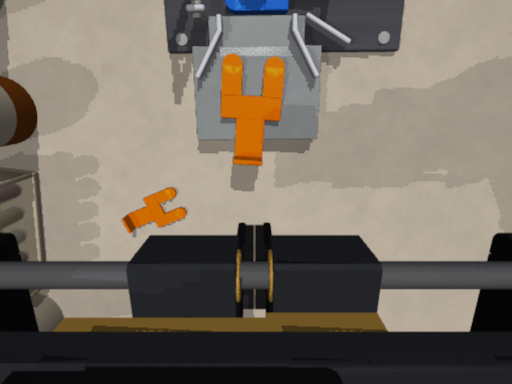

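The washer tab is at (248,162), nearly in line with the tool (255), and the lane mid is at 257. Descending and pushing along -y.

```bash
python3 -m jog '[0,0,0,0,0,-1,-1,0,0,0,0,0,-1,-1,0,0,0,0,0,-1,-1,0,0,0,0,0,-1,-1,0,0,0,0,0,-0.35,-1,0,0,0,0,0,0,-1]' |grep -E "pos|cont"
python3 -m jog '[0,0,0,0,-0.3,0,-1,0,0,0,0,-0.3,0,-1,0,0,0,0,-0.3,0,-1,0,0,0,0,-0.3,0,-1,0,0,0,0,-0.3,0,-1,0,0,0,0,-0.3,0,-1]' |grep -E "pos|cont"
python3 - <<'E'
from h import *
f=grab_frame("wrist"); cv2.imwrite("pics/w6.png",f["color"][:,:,::-1])
E
```

```text
position: [0.6158, 0.207, 0.0327]
contact_force: [-0.4, 0.0, 0.7]
position: [0.618, 0.1719, 0.0363]
contact_force: [0.1, 0.5, 0.8]
```

View pics/w6.png

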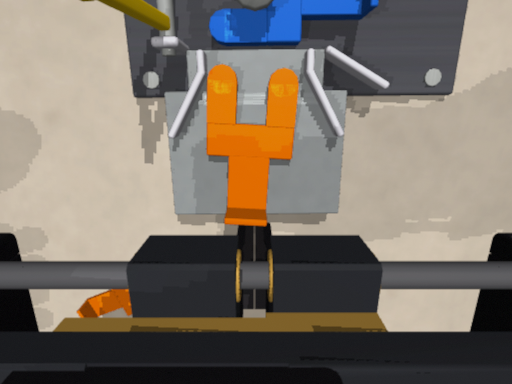

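The finger is at the tab and the lips are heading into the guides. Continuing.

```bash
python3 -m jog '[0,0,0,0,-0.3,-0.1,-1,0,0,0,0,-0.3,0,-1,0,0,0,0,-0.3,0,-1,0,0,0,0.02,-0.3,0,-1,0,0,0,0.02,-0.3,0,-1]' |grep -E "pos|cont"
python3 -m jog '[0,0,0,0.02,-0.2,0,-1,0,0,0,0.02,-0.2,0,-1,0,0,0,0.02,-0.2,0,-1]' |grep -E "pos|cont"
python3 - <<'E'
from h import *
f=grab_frame("wrist"); cv2.imwrite("pics/w7.png",f["color"][:,:,::-1])
E
```

```text
position: [0.6185, 0.1417, 0.0334]
contact_force: [0.1, 0.9, -0.2]
position: [0.6198, 0.13, 0.0336]
contact_force: [0.4, -0.6, -0.0]
```

View pics/w7.png

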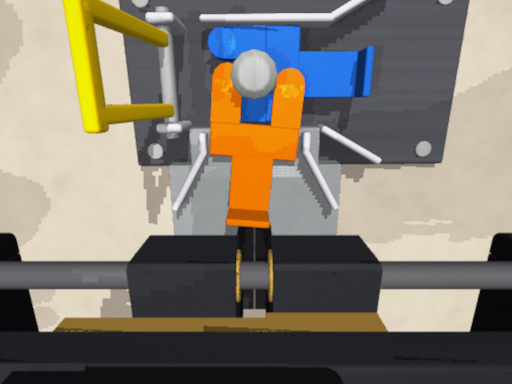

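The washer's slot is entering round the spindle (head (254,73)). Continuing slowly.

```bash
python3 -m jog '[0,0,0,0.02,-0.2,0,-1,0,0,0,0.02,-0.2,0,-1,0,0,0,0.02,-0.2,0,-1,0,0,0,0.02,-0.2,0,-1]' |grep -E "pos|cont"
python3 -m jog '[0,0,0,0.02,-0.1,0,-1,0,0,0,0,-0.1,0,-1,0,0,0,0,-0.1,0,-1]' |grep -E "pos|cont"
python3 -m jog '[0,0,0,0,-0.1,0,-1,0,0,0,0,-0.1,0,-1]' |grep -E "pos|cont"
```

```text
position: [0.6214, 0.1141, 0.0335]
contact_force: [-0.2, 0.5, 0.0]
position: [0.6221, 0.1096, 0.0337]
contact_force: [-1.4, 9.2, 1.4]
position: [0.6229, 0.109, 0.0341]
contact_force: [-5.4, 20.5, 2.0]
```

Washer stalled at the expected home position with 20 N. Withdraw and check numerically with the top camera; all 10 picture views are used.

```bash
python3 -m jog '[0,0,0,0,0.5,0,-1,0,0,0,0,0.5,0,-1,0,0,0,0,0.5,0,-1,0,0,0,0,0,1,-1,0,0,0,0,0,1,-1,0,0,0,0,0,1,-1,0,0,0,0,0,1,-1,0,0,0,0,0,1,-1]' |grep -E "pos|cont"
python3 -m jog '[0,0,0,0,0,0.8,-1,0,0,0,0,0,0,-1]' |grep -E "pos|cont"
python3 - <<'E'
from h import *
S=np.array([.6235,.0380]); a=np.radians(3.25); R=np.array([[np.cos(a),np.sin(a)],[-np.sin(a),np.cos(a)]])
f=grab_frame("wrist")
def ext(c,z):
    for ce,s,m in blobs(mask(f,*c),40):
        p=np.array([R@(ray(f,x,y,z)[:2]-S) for y,x in np.argwhere(m)]); print(s,z,"mean",p.mean(0).round(4),p.min(0).round(4),p.max(0).round(4))
for c,z in [(ORG,.0245),(ORG,.0425),(BLUE,.018),(YEL,.088)]: ext(c,z)
print(proj(f,[*(R.T@np.array([0,0])+S),.039]))
g=cv2.cvtColor(f["color"],cv2.COLOR_RGB2HSV); u,v=proj(f,[*S,.039]).astype(int)
lo=g[max(v-25,0):v+25,u-25:u+25]; m=(lo[...,1]<40)&(lo[...,2]>110); print("head",(np.argwhere(m).mean(0)+[max(v-25,0),u-25])[::-1],m.sum())
E
```

```text
position: [0.6215, 0.1345, 0.1343]
contact_force: [0.1, 0.3, -0.5]
position: [0.6239, 0.1352, 0.1537]
contact_force: [1.0, 0.2, 1.6]
[ 231   50   57  100 3038] 0.0245 mean [0.0039 0.0166] [-0.0233 -0.0254] [0.0275 0.0621]
[ 231   50   57  100 3038] 0.0425 mean [0.0039 0.0167] [-0.0217 -0.0228] [0.026  0.0593]
[247  51  41  19 356] 0.018 mean [-0.0007 -0.0201] [-0.0237 -0.0255] [ 0.0125 -0.0104]
[ 285   64   44   44 1181] 0.018 mean [-0.0426 -0.001 ] [-0.0619 -0.0145] [-0.023   0.0232]
[ 176   39   37   71 1094] 0.088 mean [0.0519 0.0002] [ 0.0359 -0.023 ] [0.0597 0.0232]
[261.00715546  79.50681425]
head [259.7983368   78.40956341] 481
```

Both shims are home (lips at −25 mm, tabs at ~60 mm). Next is the keeper: turn back and go behind it.

```bash
python3 -m jog '[0,0,0.94,0.21,-0.19,0,-1,0,0,0.94,0.21,-0.19,0,-1,0,0,0.94,0.21,-0.19,0,-1,0,0,0.94,0.21,-0.19,0,-1,0,0,0.94,0.21,-0.19,0,-1,0,0,0.94,0.21,-0.19,0,-1,0,0,0.94,0.21,-0.19,0,-1,0,0,0.94,0.21,-0.19,0,-1]' |grep -E "pos|cont"
python3 -m jog '[0,0,0.94,0.21,-0.19,0,-1,0,0,0.94,0.21,-0.19,0,-1,0,0,0.94,0.21,-0.19,0,-1,0,0,0.94,0.21,-0.19,0,-1,0,0,0.94,0.21,-0.19,0,-1,0,0,0.94,0.21,-0.19,0,-1,0,0,0.94,0.21,-0.19,0,-1,0,0,0.94,0.21,-0.19,0,-1]' |grep -E "pos|cont"
python3 -m jog '[0,0,0.94,0.21,-0.19,0,-1,0,0,0.94,0.21,-0.19,0,-1,0,0,0.94,0.21,-0.19,0,-1,0,0,0.94,0.21,-0.19,0,-1,0,0,0.94,0.21,-0.19,0,-1,0,0,0.94,0.21,-0.19,0,-1,0,0,0.94,0.21,-0.19,0,-1,0,0,0.9,0.2,-0.19,0,-1]' |grep -E "pos|cont|ori"
python3 -m jog '[0,0,0,0,0,-1,-1,0,0,0,0,0,-1,-1,0,0,0,0,0,-1,-1,0,0,0,0,0,-0.9,-1,0,0,0,0,0,0,-1]' |grep -E "pos|cont"
```

```text
position: [0.6546, 0.1037, 0.1474]
contact_force: [0.4, 0.3, -0.4]
position: [0.6882, 0.0734, 0.1473]
contact_force: [0.0, 0.2, 0.6]
position: [0.7216, 0.043, 0.1471]
orientation: [[0.998, 0.058, -0.004], [0.058, -0.998, -0.001], [-0.004, 0.001, -1.0]]
contact_force: [0.5, 0.6, 0.5]
position: [0.7182, 0.0427, 0.0645]
contact_force: [-0.5, 0.2, -1.0]
```

```bash
python3 -m jog '[0,0,0,-0.3,-0.02,0,-1,0,0,0,-0.3,-0.02,0,-1,0,0,0,-0.3,-0.02,0,-1,0,0,0,-0.3,-0.02,0,-1,0,0,0,-0.3,-0.02,0,-1,0,0,0,-0.3,-0.02,0,-1]' |grep -E "pos|cont"
python3 -m jog '[0,0,0,-0.3,-0.02,0,-1,0,0,0,-0.3,-0.02,0,-1,0,0,0,-0.3,-0.02,0,-1]' |grep -E "pos|cont"
python3 -m jog '[0,0,0,-0.25,-0.02,0,-1,0,0,0,-0.25,-0.02,0,-1,0,0,0,0,0,0,-1]' |grep -E "pos|cont"
cat > k.py <<'E'
from h import *
S=np.array([.6235,.0380]); a=np.radians(3.25); R=np.array([[np.cos(a),np.sin(a)],[-np.sin(a),np.cos(a)]])
for cam in ["top","wrist"]:
    f=grab_frame(cam)
    for c,z in [(YEL,.03),(YEL,.085),(ORG,.0245),(BLUE,.018)]:
        for ce,s,m in blobs(mask(f,*c),15):
            p=np.array([R@(ray(f,x,y,z)[:2]-S) for y,x in np.argwhere(m)])
            if np.hypot(*p.mean(0))<.12: print(cam,s,z,"mean",p.mean(0).round(4),p.min(0).round(4),p.max(0).round(4))
E
python3 k.py
```

```text
position: [0.6862, 0.0409, 0.0728]
contact_force: [-0.8, -0.9, 0.3]
position: [0.6677, 0.0396, 0.0717]
contact_force: [1.0, -0.6, -1.0]
position: [0.6572, 0.0387, 0.0715]
contact_force: [-0.3, -0.0, -0.6]
top [248 165  30  18 282] 0.0245 mean [0.0026 0.0197] [-0.0215 -0.0207] [0.0259 0.0592]
top [274 171   4   5  15] 0.018 mean [ 0.0032 -0.0169] [-0.0012 -0.0205] [ 0.0099 -0.0118]
top [264 184  12  13 140] 0.018 mean [-0.0414  0.0012] [-0.0586 -0.0131] [-0.0247  0.0167]
wrist [270 197  12  38 389] 0.03 mean [ 0.0326 -0.0181] [ 0.0185 -0.0223] [ 0.0469 -0.0139]
wrist [218 198  14  37 388] 0.03 mean [0.0321 0.0186] [0.0185 0.0138] [0.0462 0.0239]
wrist [270 197  12  38 389] 0.085 mean [ 0.0539 -0.014 ] [ 0.0436 -0.017 ] [ 0.0643 -0.0108]
wrist [218 198  14  37 388] 0.085 mean [0.0535 0.0128] [0.0436 0.0093] [0.0638 0.0167]
wrist [229 219  42  21 287] 0.0245 mean [0.0236 0.0047] [ 0.0119 -0.0144] [0.0281 0.0163]
wrist [282 223   3  12  27] 0.0245 mean [ 0.0203 -0.0242] [ 0.016  -0.0251] [ 0.0249 -0.0234]
wrist [177 233  38   3  88] 0.0245 mean [0.0158 0.0437] [0.0151 0.0276] [0.0168 0.0554]
wrist [243 289  22  28 231] 0.018 mean [-0.0557 -0.0022] [-0.0625 -0.011 ] [-0.0362  0.0068]
```

```bash
python3 -m jog '[0,0,0,0.3,0,0.5,-1,0,0,0,0.5,0,1,-1,0,0,0,0.5,0,1,-1,0,0,0,0.5,0,1,-1,0,0,0,0.5,0,1,-1,0,0,0,0.5,0,1,-1,0,0,0,0.5,0,1,-1,0,0,0,0.5,0,1,-1]' |grep -E "pos|cont"
python3 k.py
python3 - <<'E'
from h import *
f=grab_frame("scene")
for ce,s,m in blobs(mask(f,*YEL),10):
    if 230<ce[0]<320 and 170<ce[1]<240: print(ce,s)
for p in [(.045,-.0205,.027),(.045,.0205,.027),(-.017,-.023,.03),(-.017,.023,.03)]:
    a=np.radians(3.25); w=np.array([.6235+p[0]*np.cos(a)-p[1]*np.sin(a),.038+p[0]*np.sin(a)+p[1]*np.cos(a),p[2]]); print(proj(f,w).round(1))
E
```

```text
position: [0.7349, 0.0387, 0.2225]
contact_force: [0.3, -0.3, -0.5]
top [261 157  18   9  84] 0.03 mean [0.0329 0.0004] [ 0.0244 -0.0236] [0.0478 0.0227]
top [261 157  18   9  84] 0.085 mean [0.0206 0.0031] [ 0.0125 -0.0196] [0.0347 0.0242]
top [247 165  31  18 290] 0.0245 mean [0.0028 0.0201] [-0.0215 -0.0207] [0.0271 0.0614]
top [274 171   5   6  18] 0.018 mean [ 0.0026 -0.0171] [-0.004  -0.0226] [ 0.0099 -0.0118]
top [265 184  11  13 138] 0.018 mean [-0.0414  0.0009] [-0.0586 -0.0131] [-0.0247  0.015 ]
wrist [232 223   6  13  70] 0.03 mean [0.0376 0.0176] [0.029  0.0143] [0.0456 0.021 ]
wrist [232 223   6  13  70] 0.085 mean [0.0609 0.0138] [0.0537 0.011 ] [0.0677 0.0167]
[286.47727273 193.79545455] [279 186  15  17  44]
[294.2 203.4]
[286.4 194.9]
[277.8 211.9]
[269.3 202. ]
```

The keeper still stands at about θ≈1.15, just short of toppling. Push further.

```bash
python3 -m jog '[0,0,0,-0.5,0,-1,-1,0,0,0,-0.5,0,-1,-1,0,0,0,0,0,-1,-1,0,0,0,0,0,-1,-1,0,0,0,0,0,-1,-1,0,0,0,0,0,-1,-1,0,0,0,0,0,-1,-1,0,0,0,0,0,-0.5,-1]' |grep -E "pos|cont"
python3 -m jog '[0,0,0,-0.5,0,0,-1,0,0,0,-0.5,0,0,-1,0,0,0,-0.5,0,0,-1,0,0,0,-0.5,0,0,-1,0,0,0,-0.3,0,0,-1,0,0,0,-0.3,0,0,-1]' |grep -E "pos|cont"
python3 -m jog '[0,0,0,-0.3,0,0,-1,0,0,0,-0.3,0,0,-1,0,0,0,-0.3,0,0,-1,0,0,0,-0.2,0,0,-1,0,0,0,-0.2,0,0,-1,0,0,0,0,0,0,-1]' |grep -E "pos|cont"
python3 k.py
```

```text
position: [0.7114, 0.0385, 0.067]
contact_force: [-0.1, 0.3, 0.2]
position: [0.6616, 0.0388, 0.0714]
contact_force: [-0.2, -0.7, 0.4]
position: [0.6356, 0.0388, 0.0716]
contact_force: [-0.0, -0.8, 0.1]
top [261 175  18   4  65] 0.03 mean [-0.0065  0.0015] [-0.0114 -0.0218] [-0.0018  0.0241]
top [261 175  18   4  65] 0.085 mean [-0.0167  0.0041] [-0.0214 -0.0179] [-0.0123  0.0255]
top [248 174  30   9 108] 0.0245 mean [-0.0095  0.0213] [-0.0215 -0.0191] [0.0035 0.0592]
top [265 184  11  13 136] 0.018 mean [-0.0415  0.0009] [-0.0586 -0.0131] [-0.0247  0.015 ]
wrist [223 172  11  64 631] 0.03 mean [0.0201 0.0172] [-0.004   0.0135] [0.0433 0.0208]
wrist [272 172  11  64 639] 0.03 mean [ 0.021  -0.0174] [-0.004 -0.021] [ 0.0433 -0.0136]
wrist [223 172  11  64 631] 0.085 mean [0.0389 0.0122] [0.0213 0.0094] [0.0558 0.0148]
wrist [272 172  11  64 639] 0.085 mean [ 0.0395 -0.0131] [ 0.0213 -0.0157] [ 0.0558 -0.0103]
wrist [ 176  191   48   45 1409] 0.0245 mean [0.0056 0.0386] [-0.0066  0.0216] [0.028  0.0575]
wrist [234 191  38  44 952] 0.0245 mean [0.0177 0.0014] [-0.0057 -0.0137] [0.028  0.0139]
wrist [283 195   5  17  61] 0.0245 mean [ 0.0189 -0.0235] [ 0.0127 -0.0253] [ 0.025  -0.0222]
wrist [166 214   6  21 110] 0.0245 mean [0.0025 0.0623] [-0.0057  0.0602] [0.0103 0.0643]
wrist [283 211   4  25  91] 0.018 mean [ 0.0003 -0.0246] [-0.0095 -0.026 ] [ 0.0103 -0.0232]
wrist [265 215   7  15  65] 0.018 mean [ 0.0031 -0.0124] [-0.0045 -0.0143] [ 0.0071 -0.0096]
```

```bash
python3 -m jog '[0,0,0,0.1,0,1,-1,0,0,0,0,0,1,-1,0,0,0,0,0,1,-1,0,0,0,0.5,0,1,-1,0,0,0,0.5,0,1,-1,0,0,0,0.5,0,1,-1,0,0,0,0.5,0,1,-1,0,0,0,0.5,0,1,-1]' |grep -E "pos|cont"
python3 k.py
python3 - <<'E'
from h import *
f=grab_frame("scene")
for ce,s,m in blobs(mask(f,*YEL),10):
    if 230<ce[0]<320 and 170<ce[1]<240: print(ce,s)
E
```

```text
position: [0.6889, 0.0388, 0.2326]
contact_force: [-0.4, 0.6, -0.0]
top [261 158  17  24 184] 0.03 mean [0.0069 0.003 ] [-0.0197 -0.0206] [0.0436 0.0246]
top [261 158  17  24 184] 0.085 mean [-0.004   0.0056] [-0.0292 -0.0168] [0.0308 0.026 ]
top [265 164   9   8  42] 0.0245 mean [0.0207 0.0026] [ 0.0099 -0.0097] [0.0293 0.0125]
top [248 166  13  16 114] 0.0245 mean [0.0046 0.0412] [-0.017   0.0255] [0.0243 0.0591]
top [264 184  12  13 139] 0.018 mean [-0.0413  0.0011] [-0.0586 -0.0131] [-0.0246  0.0166]
wrist [234 189   7  46 253] 0.03 mean [0.015  0.0172] [-0.0197  0.0132] [0.0422 0.0219]
wrist [261 189   6  36 197] 0.03 mean [ 0.0203 -0.0166] [-0.0055 -0.0202] [ 0.0422 -0.0135]
wrist [234 189   7  46 253] 0.085 mean [0.0342 0.014 ] [0.0047 0.0105] [0.0574 0.0179]
wrist [261 189   6  36 197] 0.085 mean [ 0.0387 -0.0149] [ 0.0168 -0.0179] [ 0.0574 -0.0122]
wrist [204 198  31  36 571] 0.0245 mean [0.0044 0.0402] [-0.0207  0.0214] [0.0285 0.0622]
wrist [241 198  20  21 272] 0.0245 mean [0.0186 0.001 ] [ 0.0008 -0.0125] [0.0285 0.0126]
wrist [267 200   4  10  25] 0.0245 mean [ 0.0196 -0.0228] [ 0.0134 -0.0256] [ 0.0258 -0.0216]
wrist [267 210   3  13  37] 0.018 mean [ 0.0007 -0.0235] [-0.0074 -0.0249] [ 0.0097 -0.022 ]
wrist [253 236   3  18  52] 0.018 mean [-0.0403 -0.0046] [-0.0537 -0.006 ] [-0.028  -0.0032]
[280.12173913 203.56521739] [269 195  25  17 115]
```

```bash
python3 -m jog '[0,0,0,0,0,0,-1]' |grep -E "^t|cont"; python3 -c "
from station import workorder; print(workorder.finish_job())"
```

```text
t: 19.33
contact_force: [0.6, 0.1, -1.4]
the job is handed in; nothing more can be done
None
```

I handed the job in at 19.3 s: the spacer and then the washer are home around the spindle, and the keeper lies flat on the washer, all confirmed by camera measurement. I didn't re-measure the flask and timer, but the arm never worked near them.

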